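# Push a carton home on the guarded weighing bay

### The arm

A 6-joint arm with a two-finger parallel gripper is mounted at the origin on the work surface. World frame = base frame: x ahead of the robot, y to its left, z up, the work surface at z = 0. Lengths are in m, angles in rad, forces in N, time in s.
With the tool pointing down it reaches from about 0.3 to 0.875 m from the base axis. Payload 6.4 kg.
Tool frame: the origin (TCP) lies between the finger pads; the fingertips stand 8 mm ahead of it and the grasp point (between the pads) lies 11 mm behind it; z points along the fingers, y is the direction in which the jaws open and shut (so a half turn about z gives the same grasp; the last joint's range is limited). The gripper opens to 85 mm and grips with 20 to 120 N. Pads are 22 mm wide; open, the fingers measure 114 mm over their backs; the gripper's body (76 mm by 85 mm) begins 54 mm behind the grasp point. The pads swing forward as they close: fully open they stand 13 mm farther back than shut.
Start: joints at [-1.413, 0.181, 1.607, -0, 1.354, -0.206], TCP at [0.205, -0.537, 0.239] pointing down, gripper open.
Joint ranges: [-2.99, 2.99], [-0.89, 2.07], [0.3, 2.58], [-1.14, 4.28], [0, 2.63], [-3.12, 3.12]. Speed limits (rad/s): [2.57, 2.57, 3.01, 3.14, 3.14, 3.14].

### API

Orientations are given as a unit quaternion [w, x, y, z].
In Python, from bench import monitor, viewer, workorder, spotter gives the robot as it stands. The module is installed in compiled form; this text tells all that it offers.
- The arm moves only by the tool move_arm, never from a script. Its argument "motion" is a list of rows, each a list of 3 entries, a list of its own where there are three numbers: the shift along the tool's x, y, z in units of 60 mm (1.0 is 60 mm), then the turn, a rotation vector about the tool's x, y, z in units of 8 degrees (1.0 is 8 degrees), then the opening in per cent of the stroke, from 0 (shut) to 100 (fully open). In form: [[[dx, dy, dz], [rx, ry, rz], grip], ...]. A call has 1 to 10 rows; each row is the pose to reach, as a shift and turn from the pose commanded when the call began, along the tool's axes at that moment; what a row does not reach only later rows make up. A row lasts 1/8 s, in which the tool goes at most 62.5 mm and 10.7 degrees, less where a joint would pass 70% of its speed; a pose out of reach is approached as far as the arm can. A call with a gripper value outside its range is refused whole. The fingers move at their own pace and stop on an object; the grip force is fixed at half the most. Time passes only in rows, so rows that repeat a pose let the fingers close. It gives the time, the measured TCP pose, the force and the opening at its end, in the units of the state.
- monitor.get_obs(): the state, without advancing time (a new reading comes with each control period).
- viewer.camera(name): name is "scene" or "top"; returns the picture (400x640x3 uint8, blue, green, red); there is no depth.
- viewer.calibration(name): a dict with "fovy" (degrees; the focal length in pixels is half the picture's height over the tangent of half this angle, whatever the lens; pixels are square), "cx", "cy" (the principal point, pixels), "extrinsics" (4x4, takes a point from camera to world coordinates). Camera axes: x right, y down, z forward; pixel columns grow to the right and rows downward; lengths in m; the calibration is good to about 2 mm. A picture is of the moment at which its call begins. calibration takes no time and is no camera call.
- workorder.hand_in(): hands the job in, once; it reports no verdict.
Trained networks look in the newest picture that a camera, given by its name, has taken for a name from the list of things; names that differ only in an ending like _2 or _b are one class to them, and where a whole thing is asked for, a point or a joint stands for the part that bears it (a point fixed in the world has none). Each returns a list of dicts, best first, with "score" (0 to 1); they miss things now and then, are a little off and sometimes report something else, mostly with a low value. They report only what shows in the picture. A call takes as long as a camera call. They do not tell look-alikes from the thing itself.
- spotter.search_frame(camera, name): "centre" ([column, row] as shares, 0 to 1, of the picture: columns of its width, rows of its height, amid what is visible of it).
- spotter.outline_of(camera, name): "region" (400x640 bool, what is visible of it) and "centre" ([column, row] as shares, 0 to 1, of the picture: columns of its width, rows of its height, amid what is visible of it).
The state is a dict: "time_s": time; "q": joint angles; "dq": joint speeds; "joint_efforts": joint torques, N m; "eef_pos": TCP position; "eef_rot": TCP orientation; "wrist_force": force on the tool from outside, world axes, zero at the start; "torque": the same for the moment, N m; "opening": opening from 0.0 (shut) to 1.0 (fully open).
Only numpy, scipy, OpenCV 4.12 (cv2) and the standard library are available. Lean on these libraries where they do the work, as an engineer would, in place of code of your own. Each camera call takes 0.05 s, during which the arm holds its last target. There are 200 camera calls.

### The job

Weigh the low cardboard carton that lies on the dark steel tray: with the fingertips, push it along the tray and down the lane between the two aluminium guard rails until it is fully home, square against the steel end stop, then take the hand away. Nothing (neither the carton nor the gripper) may touch either rail, because that spoils the reading; the carton is only to be pushed, never lifted or tipped, and everything else on the bench stays where it is.

Things in the scene. Friction and masses are not known exactly. Their poses are not given: they have to be found in the camera images.
- bay: Fixed dark grey steel tray on the bench. Origin: its underside, on the lane's centre line. x runs along the lane towards the end stop (roughly to the robot's right, turned up to 0.3 rad), y across it, z up. Top flat at z = 12 mm: open apron (x -290 to -50 mm, 300 mm wide), then lane strip (to x = 240 mm, 180 mm wide). Behind the stop, x = 240 to 300 mm, a black readout up to 90 mm tall
- rail_a: Aluminium guard rail, fixed on the tray on the lane's +y side: 220 mm long, 10 mm thick, 26 mm high. Origin: centre of its underside, at (80, 62, 12) mm in the bay's frame, axes as the bay's. The rail spans x = -30 to 190 mm of the bay, its inner face is at y = 57 mm. Must not be touched
- rail_b: The like rail on the lane's -y side: origin at (80, -62, 12) mm in the bay's frame, inner face at y = -57 mm; the free lane between the rails is 114 mm wide. Must not be touched
- stop: Steel end stop across the far end of the lane, fixed: 10 mm thick, 100 mm wide, 40 mm high. Origin: foot of the centre of the face that looks to the carton, at (190, 0, 12) mm in the bay's frame, axes as the bay's. With the carton home, the carton's origin is 60 mm before it
- mouth (a point): Point on the tray's top in the middle of the lane's mouth, between the near ends of the rails: (-30, 0, 12) mm in the bay's frame
- carton: The low closed carton, plain cardboard, pale tape along its top: 120 mm long (x), 90 wide (y), 55 high, 0.3 to 0.55 kg, loose on the apron. Origin: centre of its underside; starts 150 to 200 mm before the bay's origin, up to 55 mm off the lane's centre line, turned up to 0.45 rad from the lane (+x end towards the lane). Slides with friction, stops when not pushed
- tall_carton: Bystander: upright cardboard carton 60 x 60 x 85 mm on the bench beside the lane's mouth; origin at the centre of its underside
- ferrule_jar: Bystander: small round jar, 52 mm across, 65 mm high, beside the lane; origin at the centre of its underside
- iron_head: Bystander: steel golf iron head lying flat beside the lane, about 80 x 95 mm, 20 mm high; origin under the middle of its blade
- putter_head: Bystander: dark mallet putter head, about 95 x 100 mm, 22 mm high with a thin stub up to 65 mm, on the bench beside the lane; origin under its front bar
- tape_roll: Bystander: ring-shaped roll of tape lying flat beside the lane's mouth, 90 mm across, 25 mm high; origin at the centre of its underside
- resin_bottle: Bystander: white bottle 44 mm across, 120 mm high, near the readout; origin at the centre of its underside
Things that resemble listed ones, but are neither listed nor needed, are in the scene too. Leave any green look-alike of the carton alone.

How it is judged:
By the outcome, as a careful person would: the job done as asked, in the order asked, and still so for the second after the job is handed in, with the robot touching nothing.
It also fails if it takes over 72 s, if anything falls off the work surface, if the arm or the gripper's body presses on something with over 40 N, if the wrist force passes 120 N, or if a joint passes its speed limit or range.

## Working session

There is one attempt and no reset: what is moved stays moved. The work goes in short steps, Python scripts to look and compute and a tool call to move; the robot and the scene stay as the last step left them, time stands still between calls to the robot, and variables do not carry over. Pictures are saved under pics/ and viewed, about 8 in all and at most 12, crops included, and the job is handed in when it is done.

Besides the shell and the picture viewer there is one more tool, called after "Call:" as name(argument=value, ...), one argument or row to a line, values as JSON. move_arm: Moves the arm, as the interface text tells. Its arguments: {"type":"object","properties":{"motion":{"type":"array","items":{"type":"array"}}},"required":["motion"]}

```bash
mkdir -p pics; cat > h.py <<'E'
import numpy as np, cv2
from bench import monitor, viewer, workorder, spotter
def cal(n):
    c=viewer.calibration(n); f=200/np.tan(np.radians(c["fovy"])/2)
    return f,c["cx"],c["cy"],np.array(c["extrinsics"])
def ray(n,uv,z):
    f,cx,cy,E=cal(n); uv=np.atleast_2d(np.array(uv,float))
    d=np.c_[(uv[:,0]-cx)/f,(uv[:,1]-cy)/f,np.ones(len(uv))]@E[:3,:3].T
    o=E[:3,3]; return o+d*((z-o[2])/d[:,2])[:,None]
def proj(n,P):
    f,cx,cy,E=cal(n); p=(np.atleast_2d(P)-E[:3,3])@E[:3,:3]
    return np.c_[f*p[:,0]/p[:,2]+cx,f*p[:,1]/p[:,2]+cy]
E
python3 - <<'E'
from h import *
for n in ("top","scene"):
    im=viewer.camera(n); cv2.imwrite(f"pics/{n}0.png",im)
    print(n,cal(n))
    for o in ("carton","rail_a","stop","bay"):
        for r in spotter.outline_of(n,o)[:3]:
            m=r["region"].astype(np.uint8); print(o,round(r["score"],2),np.array(r["centre"])*[640,400],m.sum(),cv2.minAreaRect(cv2.findNonZero(m)))
print(monitor.get_obs())
E
```

```text
top (np.float64(403.66026962880443), 326.56647451615163, 206.3753370480988, array([[ 0.02024625, -0.99381609,  0.10917722,  0.44450385],
       [-0.99975615, -0.01916148,  0.01097602,  0.03472208],
       [-0.00881615, -0.10937283, -0.9939617 ,  1.21074769],
       [ 0.        ,  0.        ,  0.        ,  1.        ]]))
carton 0.89 [297.472 204.4  ] 1334 ((297.4245300292969, 204.73585510253906), (32.69180679321289, 41.89496994018555), 74.05460357666016)
carton 0.88 [207.168 182.2  ] 1405 ((207.7396240234375, 180.6258544921875), (34.939605712890625, 42.162418365478516), 40.23635482788086)
rail_a 0.87 [386.688 190.32 ] 348 ((385.4797058105469, 187.12838745117188), (73.9782485961914, 4.88682746887207), 8.972626686096191)
rail_a 0.57 [370.816 223.2  ] 238 ((369.96978759765625, 226.67117309570312), (56.71194076538086, 5.734915733337402), 10.007980346679688)
stop 0.76 [424.   212.08] 214 ((421.427490234375, 213.0557403564453), (6.466958999633789, 34.74912643432617), 7.431407928466797)
bay 0.65 [340.608 205.8  ] 12967 ((358.96759033203125, 205.20541381835938), (202.12750244140625, 99.192207
[... 1397 characters left out ...]
953125), 66.80140686035156)
{'time_s': 0.5, 'q': array([-1.41330657e+00,  1.80807885e-01,  1.60702466e+00,  1.15231155e-05,
        1.35380985e+00, -2.06271681e-01]), 'dq': array([ 0.00094436, -0.00135081, -0.00012488, -0.00028966, -0.00022772,
        0.00154326]), 'joint_efforts': array([ 1.03023467e-03, -4.44438064e+01, -3.51365912e+01, -2.59952558e-04,
        1.90050203e-03,  9.44780084e-06]), 'eef_pos': array([ 0.20461519, -0.53736069,  0.23927209]), 'eef_rot': array([-2.47225577e-05,  9.83505473e-01,  1.80878370e-01,  6.23122276e-06]), 'wrist_force': array([ 0.33776404, -0.55085044,  0.25586038]), 'torque': array([ 0.0021905 , -0.01345229,  0.05020612]), 'opening': 0.9976212956769123}
```

View pics/top0.png

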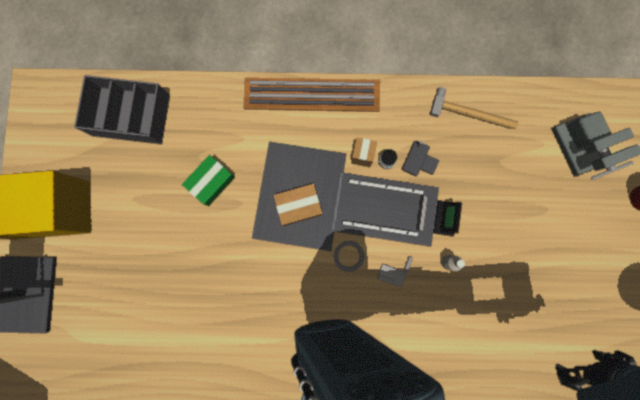

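View pics/scene0.png

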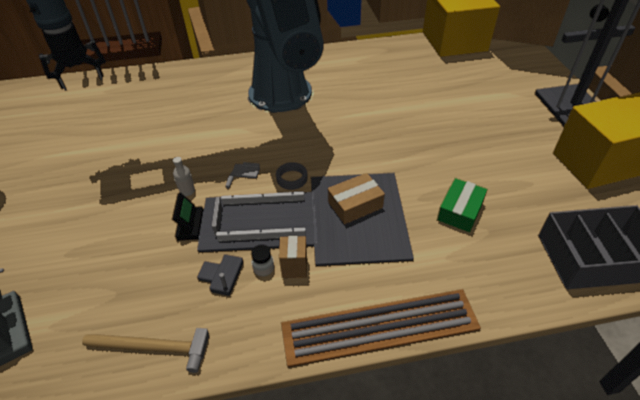

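The top view shows the tan carton at about (297,204), and the rails run from (348,183) to (420,232) with the stop at 423. The green look-alike at (207,180) isn't needed. In the scene view the carton is at (355,197) and the lane is at about 260. Next I'll fit the bay and carton poses.

```bash
cat >> h.py <<'E'
from scipy.optimize import minimize
S=4
def box(pose,o,l,w,h,z0):
    x,y,t=pose; c,s=np.cos(t),np.sin(t)
    L=np.array([[o[0]+a*l/2,o[1]+b*w/2] for a in(-1,1) for b in(-1,1)])
    W=np.c_[x+c*L[:,0]-s*L[:,1],y+s*L[:,0]+c*L[:,1]]
    return np.r_[np.c_[W,np.full(4,z0)],np.c_[W,np.full(4,z0+h)]]
def hull(n,P):
    return cv2.convexHull(proj(n,P).astype(np.float32))[:,0]
def ras(poly):
    m=np.zeros((400*S,640*S),np.uint8)
    cv2.fillConvexPoly(m,np.round(((poly+.5)*S-.5)*16).astype(np.int32),1,shift=4)
    return cv2.resize(m.astype(np.float32),(640,400),interpolation=cv2.INTER_AREA)
def iou(a,b): return np.minimum(a,b).sum()/np.maximum(a,b).sum()
def fit(f,x0,d=(.02,.02,.15)):
    x0=np.array(x0,float); sx=np.vstack([x0]+[x0+np.eye(3)[i]*d[i] for i in range(3)])
    r=minimize(f,x0,method="Nelder-Mead",options=dict(initial_simplex=sx,xatol=2e-4,fatol=1e-5)); return r.x,r.fun
def carton_fit(x0,cams=("top","scene"),bay=None):
    M={}
    for n in cams:
        viewer.camera(n)
        p=proj(n,[x0[0],x0[1],.04])[0]
        c=[r for r in spotter.outline_of(n,"carton") if np.linalg.norm(np.array(r["centre"])*[640,400]-p)<25]
        if c: M[n]=c[0]["region"].astype(np.float32)
    out={}
    for k in [tuple(M)]+[(n,) for n in M]:
        out[k]=fit(lambda p:-np.mean([iou(ras(hull(n,box(p,(0,0),.12,.09,.055,.012))),M[n]) for n in k]),x0)
    return out
def inbay(b,p):
    c,s=np.cos(b[2]),np.sin(b[2]); d=np.array(p[:2])-b[:2]
    return np.array([c*d[0]+s*d[1],-s*d[0]+c*d[1],p[2]-b[2]])
def draw(n,im,polys,name,crop,k=4):
    x0,y0,x1,y1=crop; o=cv2.resize(im[y0:y1,x0:x1],None,fx=k,fy=k,interpolation=cv2.INTER_CUBIC)
    for p,col in polys: cv2.polylines(o,[np.round((p+.5-[x0,y0])*k-.5).astype(np.int32)],True,col,1)
    cv2.imwrite(name,o)
E
cat > a.py <<'E'
from h import *
T={n:viewer.camera(n) for n in("top","scene")}
g={n:cv2.cvtColor(T[n],cv2.COLOR_BGR2GRAY).astype(np.float32) for n in T}
def polys(p,n,gr=0):
    for y in(.062,-.062): yield hull(n,box(p,(.08,y),.22+gr,.01+gr,0,.038))
    yield hull(n,box(p,(.195,0),.01+gr,.1+gr,0,.052))
def tray(p,n): return np.clip(ras(hull(n,box(p,(-.17,0),.24,.3,0,.012)))+ras(hull(n,box(p,(.095,0),.29,.18,0,.012))),0,1)
def f(p,cams):
    s=0
    for n in cams:
        for a,b in zip(polys(p,n),polys(p,n,.016)):
            A=ras(a);B=ras(b)-A; s+=(g[n]*A).sum()/A.sum()-(g[n]*B).sum()/B.sum()
    return -s/len(cams)
r=ray("top",[[367,180],[349,188],[424,212]],.04); print(r)
# lane start guess from top picture
a=ray("top",[423,212],.05)[0]; m=ray("top",[345,204],.03)[0]; t=np.arctan2(*(a-m)[[1,0]])
x0=[a[0]-.19*np.cos(t),a[1]-.19*np.sin(t),t]; print("guess",x0)
for c in(("top","scene"),("top",),("scene",)):
    b,v=fit(lambda p:f(p,c),x0,(.01,.01,.06)); print(c,b,v)
    if len(c)==2: bay=b
np.save("bay.npy",bay)
c0=ray("top",[297,204],.06)[0]; o=carton_fit([c0[0],c0[1],bay[2]+.3]); 
for k in o: print(k,o[k],inbay(bay,o[k][0]))
cp=list(o.values())[0][0]
for n,cr in(("top",(240,130,470,260)),("scene",(170,160,420,270))):
    P=[(q,(0,255,0)) for q in polys(bay,n)]+[(hull(n,box(bay,(-.17,0),.24,.3,0,.012)),(255,255,0)),(hull(n,box(bay,(.095,0),.29,.18,0,.012)),(255,255,0)),(hull(n,box(cp,(0,0),.12,.09,.055,.012)),(0,0,255))]
    draw(n,T[n],P,f"pics/{n}1.png",cr,3)
a,b=cv2.imread("pics/top1.png"),cv2.imread("pics/scene1.png")
w=max(a.shape[1],b.shape[1]);cv2.imwrite("pics/both1.png",np.vstack([np.pad(i,((0,0),(0,w-i.shape[1]),(0,0))) for i in(a,b)])[:600])
E
python3 a.py
```

```text
[[ 0.65328965 -0.06948584  0.04      ]
 [ 0.62854251 -0.01699979  0.04      ]
 [ 0.56211236 -0.23590654  0.04      ]]
guess [np.float64(0.5789454256104716), np.float64(-0.04156347860855675), np.float64(-1.6651120632611243)]
('top', 'scene') [ 0.58483074 -0.03827321 -1.70687186] -184.31503295898438
('top',) [ 0.5850268  -0.03735979 -1.70901009] -211.0560302734375
('scene',) [ 0.58470703 -0.03955297 -1.7032512 ] -164.23410034179688
('top', 'scene') (array([ 0.57488592,  0.13042455, -1.3087399 ]), np.float64(-0.9308738708496094)) [-0.16578925 -0.03273775  0.39813196]
('top',) (array([ 0.57570066,  0.1307853 , -1.27748334]), np.float64(-0.9399198889732361)) [-0.16625719 -0.03197948  0.42938853]
('scene',) (array([ 0.57204965,  0.12923365, -1.29026648]), np.float64(-0.9335774779319763)) [-0.1642246  -0.03538625  0.41660538]
```

View pics/both1.png

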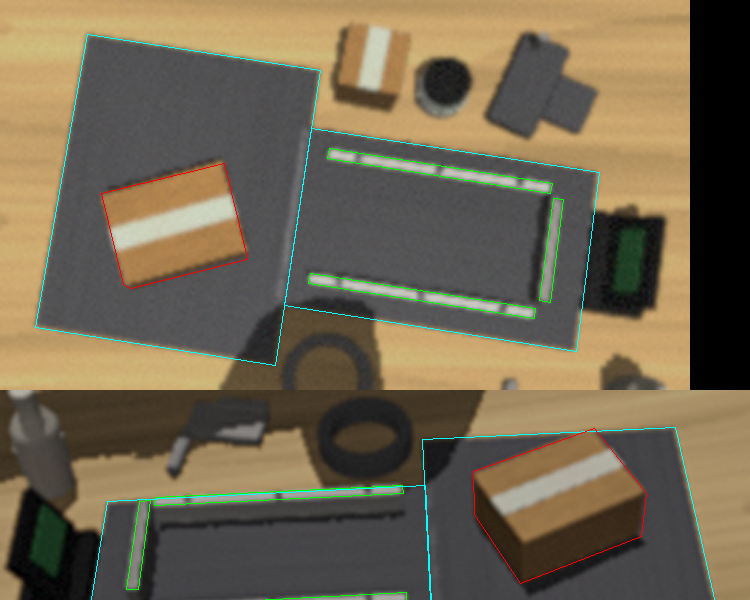

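The fit agrees in both cameras: the bay is at (0.585, -0.038), yaw -1.707, and the carton is at bay (-166, -33) mm, yaw about 0.41. First I'll push it from the -y side, with the jaws along the lane, to centre and square it. Then I'll push from behind. I'm moving over the start point now.

Call:
move_arm(
  motion=[
    [[8.25,-9.05,0],[0,0,3.58],70],
    [[8.25,-9.05,0],[0,0,3.58],70],
    [[8.25,-9.05,0],[0,0,3.58],70],
    [[8.25,-9.05,0],[0,0,3.58],70],
    [[8.25,-9.05,0],[0,0,3.58],70],
    [[8.25,-9.05,0],[0,0,3.58],70],
    [[8.25,-9.05,0],[0,0,3.58],70],
    [[8.25,-9.05,0],[0,0,3.58],70],
    [[8.25,-9.05,0],[0,0,3.58],70],
    [[8.25,-9.05,0],[0,0,3.58],70],
  ],
)

```text
time_s: 2.05
eef_pos: [0.4344, 0.0462, 0.2399]
eef_rot: [0.0, 0.998, -0.068, 0.001]
wrist_force: [0.9, -1.1, -0.1]
opening: 0.698
```

```bash
cat >> h.py <<'E'
from scipy.spatial.transform import Rotation as R
def where(target=None):
    "tool in bay (mm, deg of tool y axis); target (x,y,z,deg) -> units"
    b=np.load("bay.npy"); o=monitor.get_obs(); q=o["eef_rot"]; r=R.from_quat([q[1],q[2],q[3],q[0]])
    M=r.as_matrix(); ty=np.arctan2(M[1,1],M[0,1]); p=inbay(b,[*o["eef_pos"][:2],ty])
    print("t",round(o["time_s"],2),"bay mm",np.round(p[:2]*1000,1),"z",round(o["eef_pos"][2]*1000,1),"ydir deg",np.round(np.degrees((p[2]+np.pi)%(2*np.pi)-np.pi),1),"tilt",np.round(M[:,2],3),"F",np.round(o["wrist_force"],1),"op",round(o["opening"],2))
    if target is not None:
        x,y,z,d=target; c,s=np.cos(b[2]),np.sin(b[2])
        w=np.array([b[0]+c*x/1000-s*y/1000,b[1]+s*x/1000+c*y/1000,z/1000])
        yy=b[2]+np.radians(d); Y=np.array([np.cos(yy),np.sin(yy),0]); Z=np.array([0,0,-1.]); D=np.c_[np.cross(Y,Z),Y,Z]
        print("shift",np.round(M.T@(w-o["eef_pos"])/.06,2),"turn",np.round(np.degrees(R.from_matrix(M.T@D).as_rotvec())/8,2))
E
python3 -c "
from h import *
where((-168,-135,38,0))"
```

```text
t 2.05 bay mm [ -63.3 -160.5] z 239.9 ydir deg 0.0 tilt [ 0.002 -0.    -1.   ] F [ 0.9 -1.1 -0.1] op 0.7
shift [ 0.42 -1.75  3.36] turn [ 0.   -0.01  0.  ]
```

Call:
move_arm(
  motion=[
    [[0.4,-1.75,0],[0,0,0],70],
    [[0.4,-1.75,0],[0,0,0],70],
    [[0.4,-1.75,1],[0,0,0],70],
    [[0.4,-1.75,2],[0,0,0],70],
    [[0.4,-1.75,2.8],[0,0,0],70],
    [[0.4,-1.75,3.46],[0,0,0],70],
    [[0.4,-1.75,3.46],[0,0,0],70],
  ],
)

```text
time_s: 2.92
eef_pos: [0.4689, 0.1447, 0.029]
eef_rot: [0.0, 0.998, -0.068, -0.004]
wrist_force: [-0.3, 1.1, 0.7]
opening: 0.702
```

```bash
python3 -c "
from h import *
where((-168,-56,32,0))
im=viewer.camera('top');cv2.imwrite('pics/t2.png',cv2.resize(im[120:270,230:440],None,fx=3,fy=3))"
```

```text
t 2.92 bay mm [-165.5 -139.7] z 29.0 ydir deg -0.0 tilt [-0.007 -0.    -1.   ] F [-0.3  1.1  0.7] op 0.7
shift [ 1.4  -0.04 -0.06] turn [ 0.01  0.05 -0.  ]
```

View pics/t2.png

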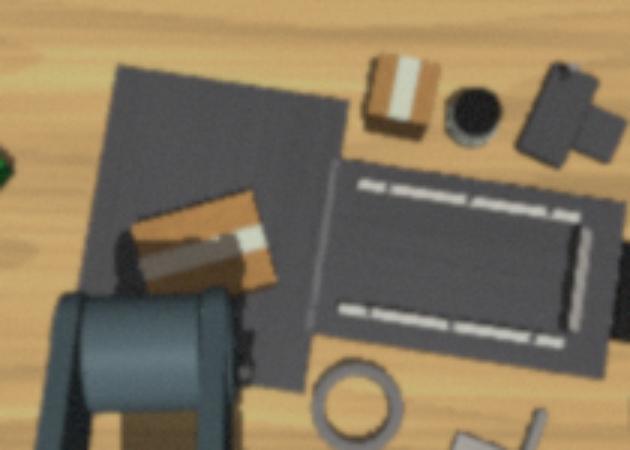

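The hand is beside the carton on the -y side and nothing has been touched. I'm starting the side push.

Call:
move_arm(
  motion=[
    [[0.2,0,-0.05],[0,0,0],70],
    [[0.35,0,-0.05],[0,0,0],70],
    [[0.5,0,-0.05],[0,0,0],70],
    [[0.65,0,-0.05],[0,0,0],70],
    [[0.8,0,-0.05],[0,0,0],70],
    [[0.95,0,-0.05],[0,0,0],70],
    [[1.1,0,-0.05],[0,0,0],70],
    [[1.22,0,-0.05],[0,0,0],70],
    [[1.32,0,-0.05],[0,0,0],70],
    [[1.32,0,-0.05],[0,0,0],70],
  ],
)

```text
time_s: 4.22
eef_pos: [0.5512, 0.1338, 0.0348]
eef_rot: [0.0, 0.998, -0.068, 0.001]
wrist_force: [-0.4, -0.7, -0.1]
opening: 0.701
```

```bash
python3 -c "
from h import *
where((-168,-56,32,0))
bay=np.load('bay.npy')
o=carton_fit([.58,.13,bay[2]+.1])
for k in o: print(k,o[k],inbay(bay,o[k][0]))
cp=list(o.values())[0][0]
im=viewer.camera('scene');draw('scene',im,[(hull('scene',box(cp,(0,0),.12,.09,.055,.012)),(0,0,255))],'pics/s3.png',(230,110,450,270),3)"
```

```text
t 4.22 bay mm [-165.9  -56.7] z 34.8 ydir deg -0.0 tilt [ 0.001 -0.    -1.   ] F [-0.4 -0.7 -0.1] op 0.7
shift [ 0.01 -0.04  0.05] turn [ 0.   -0.01 -0.  ]
('scene',) (array([ 0.61008078,  0.10827496, -1.5673554 ]), np.float64(-0.9639950394630432)) [-0.1486188   0.00513649  0.13951646]
```

View pics/s3.png

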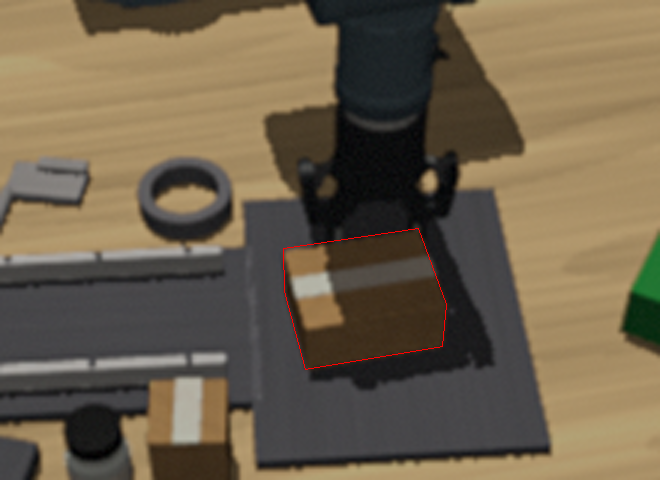

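The carton is now at bay (-149, +5) mm, yaw 0.14, and clear of everything. A rear push should remove the remaining yaw.

Call:
move_arm(
  motion=[
    [[-0.4,0,0],[0,0,0],60],
    [[-0.4,0,-0.8],[0,0,0],60],
    [[-0.4,0,-1.7],[0,0,0],60],
    [[-0.4,0,-1.7],[0,0,0],60],
  ],
)

```text
time_s: 4.97
eef_pos: [0.53, 0.1376, 0.1418]
eef_rot: [-0.0, 0.998, -0.068, 0.005]
wrist_force: [0.7, -0.1, 1.4]
opening: 0.597
```

```bash
python3 -c "
from h import *
print(monitor.get_obs()['q'])
where((-250,2,138,90));where((-250,2,138,-90))"
```

```text
[ 3.72509698e-02  2.22792088e-01  1.76840911e+00 -1.39202280e-04
  1.14023452e+00  1.74394003e+00]
t 4.97 bay mm [-166.8  -78.2] z 141.8 ydir deg 0.0 tilt [ 0.01  0.   -1.  ] F [ 0.7 -0.1  1.4] op 0.6
shift [ 1.34 -1.39  0.08] turn [  0.05  -0.07 -11.25]
t 4.97 bay mm [-166.8  -78.2] z 141.8 ydir deg 0.0 tilt [ 0.01  0.   -1.  ] F [ 0.7 -0.1  1.4] op 0.6
shift [ 1.34 -1.39  0.08] turn [-0.07 -0.05 11.25]
```

Call:
move_arm(
  motion=[
    [[0.3,-1.4,0],[0,0,-1.3],60],
    [[0.6,-1.4,0],[0,0,-2.6],60],
    [[1.34,-1.4,0],[0,0,-3.9],60],
    [[1.34,-1.4,0],[0,0,-5.2],60],
    [[1.34,-1.4,0],[0,0,-6.5],60],
    [[1.34,-1.4,0],[0,0,-7.8],60],
    [[1.34,-1.4,0],[0,0,-9.1],60],
    [[1.34,-1.4,0],[0,0,-10.4],60],
    [[1.34,-1.4,0],[0,0,-11.25],60],
    [[1.34,-1.4,0],[0,0,-11.25],60],
  ],
)

```text
time_s: 6.22
eef_pos: [0.6169, 0.2095, 0.1355]
eef_rot: [-0.0, 0.754, 0.657, -0.001]
wrist_force: [0.5, -0.6, -0.1]
opening: 0.602
```

```bash
python3 -c "
from h import *
where((-250,2,32,90))
bay=np.load('bay.npy')
o=carton_fit([.61,.108,bay[2]+.14])
for k in o: print(k,o[k],inbay(bay,o[k][0])) "
```

```text
t 6.22 bay mm [-249.9   -1.8] z 135.5 ydir deg 89.9 tilt [-0.002 -0.    -1.   ] F [ 0.5 -0.6 -0.1] op 0.6
shift [0.   0.07 1.72] turn [-0.01  0.   -0.01]
('top', 'scene') (array([ 0.61288293,  0.10855095, -1.55181601]), np.float64(-0.9585814476013184)) [-0.14927237  0.0078753   0.15505585]
('top',) (array([ 0.61385551,  0.10910652, -1.55462468]), np.float64(-0.9854698777198792)) [-0.14995473  0.00876352  0.15224719]
('scene',) (array([ 0.61074993,  0.10740868, -1.5664636 ]), np.float64(-0.9528006315231323)) [-0.1478513   0.00591698  0.14040827]
```

Call:
move_arm(
  motion=[
    [[0,0.1,0.9],[0,0,0],60],
    [[0,0.1,1.7],[0,0,0],60],
    [[-0.1,0.1,1.72],[0,0,0],60],
    [[-0.25,0.1,1.72],[0,0,0],60],
    [[-0.4,0.1,1.72],[0,0,0],60],
    [[-0.52,0.1,1.72],[0,0,0],60],
    [[-0.64,0.1,1.72],[0,0,0],60],
    [[-0.76,0.1,1.72],[0,0,0],60],
    [[-0.85,0.1,1.72],[0,0,0],60],
    [[-0.85,0.1,1.72],[0,0,0],60],
  ],
)

```text
time_s: 7.68
eef_pos: [0.6159, 0.1576, 0.033]
eef_rot: [-0.0, 0.754, 0.657, -0.001]
wrist_force: [0.1, -0.5, 0.3]
opening: 0.599
```

```bash
python3 -c "
from h import *
where((-190,2,32,90))
bay=np.load('bay.npy')
o=carton_fit([.60,.08,bay[2]])
for k in o: print(k,o[k],inbay(bay,o[k][0])) "
```

```text
t 7.67 bay mm [-198.2    4.2] z 33.0 ydir deg 90.0 tilt [-0.002 -0.001 -1.   ] F [ 0.1 -0.5  0.3] op 0.6
shift [-0.14 -0.04  0.02] turn [-0.01  0.01 -0.  ]
('top', 'scene') (array([ 0.60068429,  0.08699725, -1.68761284]), np.float64(-0.8196331262588501)) [-0.12626309 -0.00128669  0.01925902]
('top',) (array([ 0.5999712 ,  0.07461254, -1.70928934]), np.float64(-0.6806613206863403)) [-0.11389613 -0.00031312 -0.00241747]
('scene',) (array([ 0.60013172,  0.087215  , -1.68362809]), np.float64(-0.9661104083061218)) [-0.12640386 -0.00186369  0.02324377]
```

Call:
move_arm(
  motion=[
    [[-0.12,0,0],[0,0,0],60],
    [[-0.24,0,0],[0,0,0],60],
    [[-0.36,0,0],[0,0,0],60],
    [[-0.48,0,0],[0,0,0],60],
    [[-0.58,0,0],[0,0,0],60],
    [[-0.58,0,0],[0,0,0],60],
  ],
)

```text
time_s: 8.62
eef_pos: [0.6119, 0.1231, 0.0336]
eef_rot: [0.0, 0.754, 0.657, -0.0]
wrist_force: [0.5, -0.9, 0.0]
opening: 0.605
```

```bash
python3 -c "
from h import *
where((58,0,32,90))
bay=np.load('bay.npy')
o=carton_fit([.60,.06,bay[2]],('scene',))
for k in o: print(k,o[k],inbay(bay,o[k][0])); cp=o[k][0]
im=viewer.camera('scene');draw('scene',im,[(hull('scene',box(cp,(0,0),.12,.09,.055,.012)),(0,0,255))],'pics/s4.png',(190,130,410,270),3)"
```

```text
t 8.62 bay mm [-163.6    4.9] z 33.6 ydir deg 90.0 tilt [ 0. -0. -1.] F [ 0.5 -0.9  0. ] op 0.61
shift [-3.69 -0.08  0.03] turn [ 0.  0. -0.]
('scene',) (array([ 0.5949106 ,  0.05262261, -1.70087949]), np.float64(-0.9594445824623108)) [-0.09142297 -0.00234388  0.00599237]
```

View pics/s4.png

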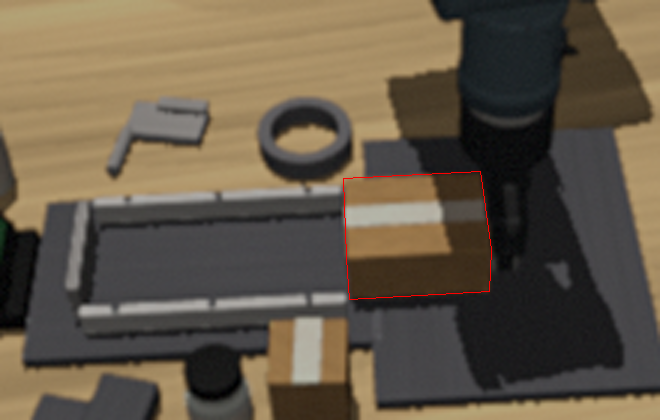

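The carton is square at (-91, -2) mm, at the mouth with about 10 mm clear on each side. I'm pushing straight down the lane.

Call:
move_arm(
  motion=[
    [[-0.12,0,0],[0,0,0],60],
    [[-0.26,0,0],[0,0,0],60],
    [[-0.4,0,0],[0,0,0],60],
    [[-0.54,0,0],[0,0,0],60],
    [[-0.68,0,0],[0,0,0],60],
    [[-0.82,0,0],[0,0,0],60],
    [[-0.96,0,0],[0,0,0],60],
    [[-1.1,0,0],[0,0,0],60],
    [[-1.2,0,0],[0,0,0],60],
    [[-1.2,0,0],[0,0,0],60],
  ],
)

```text
time_s: 10.02
eef_pos: [0.6017, 0.0516, 0.0332]
eef_rot: [0.0, 0.754, 0.657, -0.001]
wrist_force: [0.5, -0.1, -0.8]
opening: 0.598
```

```bash
python3 -c "
from h import *
where((58,0,32,90))
bay=np.load('bay.npy')
o=carton_fit([.585,-.02,bay[2]],('scene',))
for k in o: print(k,o[k],inbay(bay,o[k][0]))"
```

```text
t 10.03 bay mm [-91.3   4.5] z 33.2 ydir deg 90.0 tilt [-0.001 -0.001 -1.   ] F [ 0.5 -0.1 -0.8] op 0.6
shift [-2.49 -0.07  0.02] turn [-0.01  0.01 -0.  ]
('scene',) (array([ 0.58518528, -0.01938014, -1.70440065]), np.float64(-0.9242892265319824)) [-0.01876652 -0.00221169  0.00247121]
```

Call:
move_arm(
  motion=[
    [[-0.12,0,0],[0,0,0],60],
    [[-0.26,0,0],[0,0,0],60],
    [[-0.4,0,0],[0,0,0],60],
    [[-0.54,0,0],[0,0,0],60],
    [[-0.68,0,0],[0,0,0],60],
    [[-0.82,0,0],[0,0,0],60],
    [[-0.96,0,0],[0,0,0],60],
    [[-1.1,0,0],[0,0,0],60],
    [[-1.24,0,0],[0,0,0],60],
    [[-1.3,0,0],[0,0,0],60],
  ],
)

```text
time_s: 11.38
eef_pos: [0.5915, -0.0254, 0.0335]
eef_rot: [0.0, 0.754, 0.657, 0.0]
wrist_force: [0.0, 0.9, -1.8]
opening: 0.596
```

```bash
python3 -c "
from h import *
where((58,4.5,33,90))
bay=np.load('bay.npy')
o=carton_fit([.575,-.097,bay[2]],('scene',))
for k in o: print(k,o[k],inbay(bay,o[k][0]))"
```

```text
t 11.38 bay mm [-13.7   4.8] z 33.5 ydir deg 90.0 tilt [ 0. -0. -1.] F [ 0.   0.9 -1.8] op 0.6
shift [-1.2  -0.    0.01] turn [ 0.  0. -0.]
('scene',) (array([ 0.57009541, -0.09720021, -1.63720007]), np.float64(-0.9078023433685303)) [ 0.06038121 -0.00660532  0.06967179]
```

Call:
move_arm(
  motion=[
    [[-0.12,0,0],[0,0,0],60],
    [[-0.26,0,0],[0,0,0],60],
    [[-0.4,0,0],[0,0,0],60],
    [[-0.54,0,0],[0,0,0],60],
    [[-0.68,0,0],[0,0,0],60],
    [[-0.82,0,0],[0,0,0],60],
    [[-0.94,0,0],[0,0,0],60],
    [[-1.04,0,0],[0,0,0],60],
    [[-1.1,0,0],[0,0,0],60],
    [[-1.1,0,0],[0,0,0],60],
  ],
)

```text
time_s: 12.72
eef_pos: [0.5824, -0.0907, 0.0334]
eef_rot: [0.0, 0.754, 0.657, -0.0]
wrist_force: [0.3, -0.5, 0.6]
opening: 0.599
```

```bash
python3 -c "
from h import *
where((58,4.5,33,90))
bay=np.load('bay.npy');cp=[*bay[:2],bay[2]];c,s=np.cos(bay[2]),np.sin(bay[2])
cp=[bay[0]+c*.124,bay[1]+s*.124,bay[2]]
im=viewer.camera('scene');draw('scene',im,[(hull('scene',box(cp,(0,0),.12,.09,.055,.012)),(0,0,255))],'pics/s5.png',(190,150,330,270),5)"
```

```text
t 12.72 bay mm [52.3  4.7] z 33.4 ydir deg 90.0 tilt [-0.    -0.001 -1.   ] F [ 0.3 -0.5  0.6] op 0.6
shift [-0.1  -0.    0.01] turn [-0.    0.01 -0.  ]
```

View pics/s5.png

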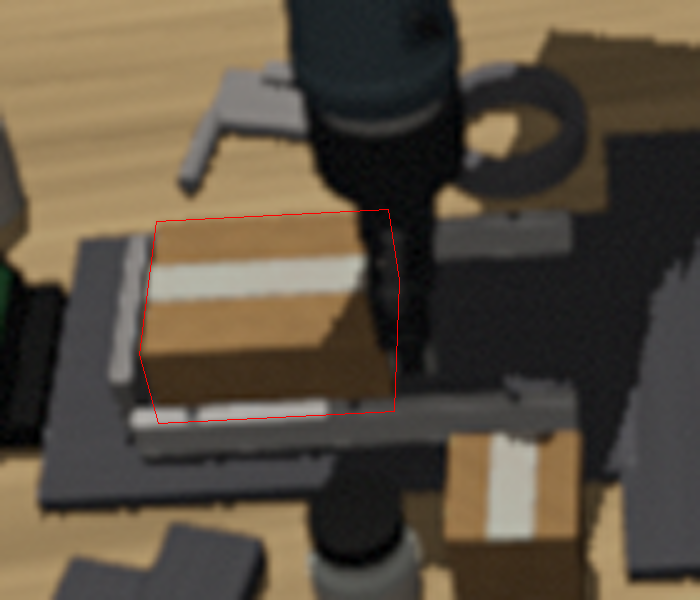

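The carton is square, with the stop a few mm ahead and still no force on the wrist. I'm creeping in.

Call:
move_arm(
  motion=[
    [[-0.04,0,0],[0,0,0],60],
    [[-0.08,0,0],[0,0,0],60],
    [[-0.08,0,0],[0,0,0],60],
  ],
)

```text
time_s: 13.15
eef_pos: [0.5816, -0.0951, 0.0332]
eef_rot: [-0.0, 0.754, 0.657, -0.0]
wrist_force: [-0.3, 0.3, 0.1]
opening: 0.6
```

Call:
move_arm(
  motion=[
    [[-0.03,0,0],[0,0,0],60],
    [[-0.03,0,0],[0,0,0],60],
  ],
)

```text
time_s: 13.4
eef_pos: [0.5815, -0.0969, 0.0334]
eef_rot: [-0.0, 0.754, 0.657, -0.0]
wrist_force: [0.1, 0.5, -0.8]
opening: 0.602
```

Call:
move_arm(
  motion=[
    [[-0.03,0,0],[0,0,0],60],
    [[-0.03,0,0],[0,0,0],60],
  ],
)

```text
time_s: 13.65
eef_pos: [0.5815, -0.0982, 0.0335]
eef_rot: [-0.0, 0.754, 0.657, 0.0]
wrist_force: [0.7, 2.4, -0.9]
opening: 0.598
```

Call:
move_arm(
  motion=[
    [[-0.03,0,0],[0,0,0],60],
    [[-0.03,0,0],[0,0,0],60],
  ],
)

```text
time_s: 13.9
eef_pos: [0.5815, -0.0982, 0.0335]
eef_rot: [-0.001, 0.754, 0.657, 0.001]
wrist_force: [3.5, 10.5, 0.3]
opening: 0.6
```

The stop is reached: the TCP no longer advances and the reaction is 11 N. I'm backing out straight, then up and away.

Call:
move_arm(
  motion=[
    [[0.15,0,0],[0,0,0],60],
    [[0.5,0,0],[0,0,0],60],
    [[0.9,0,0],[0,0,0],60],
    [[0.9,0,-0.6],[0,0,0],60],
    [[0.9,0,-1.5],[0,0,0],60],
    [[0.9,0,-2.5],[0,0,0],60],
    [[1.8,0,-3],[0,0,0],60],
    [[2.7,0,-3],[0,0,0],60],
    [[3.6,0,-3],[0,0,0],60],
    [[3.6,0,-3],[0,0,0],60],
  ],
)

```text
time_s: 15.15
eef_pos: [0.61, 0.1184, 0.2136]
eef_rot: [-0.0, 0.752, 0.659, 0.0]
wrist_force: [-0.4, -0.6, -0.4]
opening: 0.6
```

```bash
python3 -c "
from h import *
where()
bay=np.load('bay.npy');c,s=np.cos(bay[2]),np.sin(bay[2])
h=[bay[0]+c*.13,bay[1]+s*.13,bay[2]]
o=carton_fit(h)
for k in o: print(k,o[k],inbay(bay,o[k][0]))
P=[]
for n,cr in(('top',(240,130,470,260)),('scene',(170,160,400,270))):
    draw(n,viewer.camera(n),[(hull(n,box(h,(0,0),.12,.09,0,.067)),(0,0,255))],'pics/x.png',cr,3);P.append(cv2.imread('pics/x.png'))
cv2.imwrite('pics/f6.png',np.vstack(P)[:600])"
```

```text
t 15.15 bay mm [-158.6    3.7] z 213.6 ydir deg 90.3 tilt [ 0.  0. -1.] F [-0.4 -0.6 -0.4] op 0.6
('top', 'scene') (array([ 0.56674424, -0.16672121, -1.69585318]), np.float64(-0.9295563101768494)) [ 0.12971417 -0.00049457  0.01101868]
('top',) (array([ 0.56740751, -0.16541826, -1.69729525]), np.float64(-0.9667380452156067)) [ 1.28333284e-01 -1.41839826e-05  9.57661027e-03]
('scene',) (array([ 0.55855089, -0.16789263, -1.70991383]), np.float64(-0.9277738332748413)) [ 0.13198623 -0.00845327 -0.00304197]
```

View pics/f6.png

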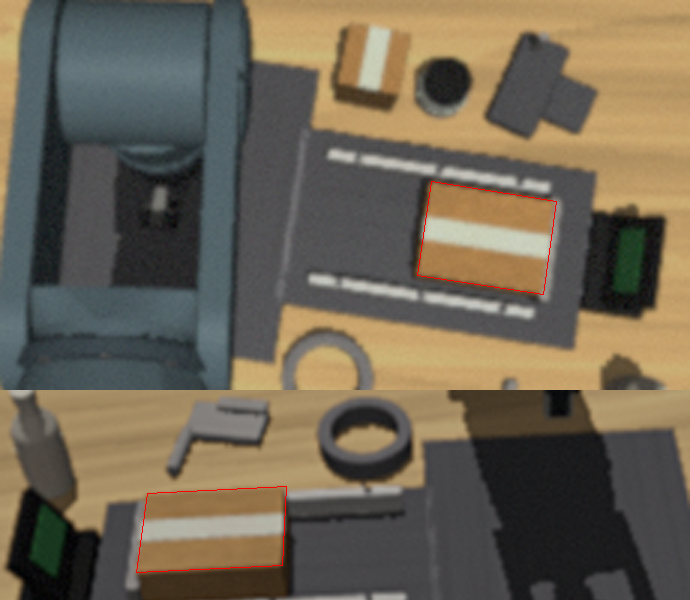

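The carton sits on the drawn home outline in both views, clear of both rails, and the bystanders haven't moved. The hand is well away, so I'm handing in.

```bash
python3 -c "
from h import *
print(workorder.hand_in())"
```

```text
the job is handed in; nothing more can be done
None
```

The carton is home against the end stop, and I handed the job in at about 15 s of the 72 s allowed.

I pushed it sideways on the apron to centre it and take out most of its turn. Then I pushed it from behind with both fingertips, down the lane to the stop, and backed the hand out and away.

**Last checks:**
- **Home:** the fingers stopped advancing and the push force rose to about 11 N. With both cameras the carton fits at (129.7, -0.5) mm in the bay's frame, where home is (130, 0), and it is turned about 0.01 rad.
- **Rails:** about 11 mm stays free on each side. No wrist reading during the run suggested a rail touch, but the force is only reported at the end of each move.
- **Other things:** the bystanders in the final views look unmoved. I didn't measure them.

**Disagreements:** the scene camera alone put the final position about 8 mm to the -y side. A mid-lane fit from that camera alone also showed a 0.07 rad turn. The near rail and the tall carton partly hid the carton from that camera. The unobstructed top view and the outline overlay in both final pictures show it centred and square.

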